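Clear the ware board and roll the clay balls into their pockets

ROBOT

A 7-joint arm with a two-finger parallel gripper is mounted at the origin on the work surface. World frame = base frame: x ahead of the robot, y to its left, z up, the work surface at z = 0. Lengths are in mm, angles in rad, forces in N, time in s.
With the tool pointing down it reaches from about 400 to 900 mm from the base axis. Payload 5.5 kg.
Tool frame: the origin (TCP) lies midway between the tips of the shut fingers; the grasp point (between the pads) lies manip.grip_point_offset behind it (manip.grip_point_offset is the distance from the TCP to the grasp point, in mm); z points along the fingers, y is the line along which they close (so a half turn about z gives the same grasp; the last joint's range is limited). The gripper opens to 92 mm and grips with 3 to 60 N. Pads are 19 mm wide; open, the fingers measure 130 mm over their backs; the gripper's body (75 mm by 190 mm) begins 47 mm behind the grasp point.
Start: joints at [1.448, 0.501, -0.427, 1.55, 0.221, 1.138, -0.21], TCP at [244.628, -602.21, 226.729] pointing down, gripper open.
Joint ranges: [-2.88, 2.88], [-0.31, 2.03], [-1.54, 1.56], [0.2, 2.42], [-1.41, 4.55], [0.19, 2.02], [-2.57, 2.57]. Speed limits (rad/s): [2.57, 2.57, 3.14, 3.14, 3.14, 3.14, 3.14].

INTERFACE

Orientations are given as a unit quaternion [w, x, y, z].
In Python, from cell import monitor, camera, camera_info, job_done, manip gives the robot as it stands.
- The arm moves only by the tool jog_arm, never from a script. Its argument "increments" is a list of rows, each a list of 7 numbers: the shift along the tool's x, y, z in m, then the turn, a rotation vector about the tool's x, y, z in rad, then the finger opening in m, from 0 to 0.0918. In form: [[dx, dy, dz, wx, wy, wz, jaw], ...]. A call has 1 to 20 rows; each row shifts and turns the commanded pose from where the row before left it, along the tool's axes as they then stand; what a row does not reach is not made up. A row lasts 1/8 s, in which the tool goes at most 62.5 mm and 10.7 degrees, less where a joint would pass 70% of its speed; a pose out of reach is approached as far as the arm can. A call with a gripper value outside its range is refused whole. The fingers move at their own pace and stop on an object; "newtons" is the grip in N (left out, the last holds). Time passes only in rows, so rows that do not move let the fingers close. It gives the time, the measured TCP pose, the force, the opening and the grip force at its end, in the units of the state.
- monitor.observe(): the state, without advancing time (a new reading comes with each control period).
- camera(name): name is "side" or "top" or "wrist"; returns the picture (420x560x3 uint8, blue, green, red); there is no depth.
- camera_info(name): a dict with "intrinsics" (3x3 intrinsics, pixels), "pose" (4x4, takes a point from camera to world coordinates); the wrist camera has in their place "T_tool_cam" (4x4, takes a point from camera to tool coordinates, whose origin is the TCP and whose axes are the flange's). Camera axes: x right, y down, z forward; pixel columns grow to the right and rows downward; lengths in mm; the calibration is good to about 2 mm. A picture is of the moment at which its call begins: read the wrist's pose just before it. camera_info takes no time and is no camera call.
- job_done(): hands the job in; it is judged then, once.
The state is a dict: "time_s": time; "joints": joint angles; "qvel": joint speeds; "joint_efforts": joint torques, N m; "ee_pos": TCP position; "ee_rot": TCP orientation; "force": force on the tool from outside, world axes, zero at the start; "wrist_torque": the same for the moment, N m; "finger_gap": opening from 0.0 (shut) to 1.0 (fully open); "gripper_force": force on a finger pad.
Only numpy, scipy, OpenCV 4.12 (cv2) and the standard library are available. Lean on these libraries where they do the work, as an engineer would, in place of code of your own. Each camera call takes 0.05 s, during which the arm holds its last target. There are 200 camera calls.

TASK

Pick up the wooden scraper block by its handle and with it first sweep the three dry clay chips off the ware board into the trough at the board's side. Then, still with the block, gently roll the two fragile clay balls across the cleared board until one sits in each round pocket; do not touch chips or balls with the gripper itself. Finally stand the block upright again on the middle of its cork pad, and leave the bowl, the cup and the spatula where they are.

Things in the scene. Friction and masses are not known exactly. Their poses are not given: they have to be found in the camera images.
- board: fixed flat plaster ware board, 230 (its x) by 240 mm (its y), top 30 mm above the table, yaw within 0.2 rad; origin under its centre, x away from the robot, y left. Pockets at x = +70, y = -60 and +60 mm; balls start at x -84 to -73, y within 17 of -60 and +60 mm; chips at x -5 to +25, y -67 to +67 mm. The left edge (y = +120 mm) has no rim; beyond it lies the trough
- pocket_0 (a point): centre of the right-hand round pocket, at the level of the board's top; mouth 36 mm across (12-sided), 14 mm deep, small chamfer. A 48 mm ball resting on its rim has its centre 16 mm above this point (24 mm when it lies on the board). Axes as the board's
- pocket_1 (a point): the same for the left-hand pocket
- trough (a point): centre of the floor of the open plywood trough fixed along the board's left side; inside 222 mm (x) by 81 mm (y, from the board's edge to the outer wall); floor 4 mm above the table, so 26 mm below the board's top; walls 30 mm above the table. Axes as the board's
- scraper: loose wooden scraper block, 110 g: upright blade 24 mm thick (its x), 100 mm long (y), 40 mm tall; centred on top a handle 22 (x) by 36 (y) by 40 mm tall, so 80 mm in all. Origin at the centre of the underside, z up. Gripping the handle by its two ends (closing along y) leaves both long faces of the blade free. Starts upright on the pad, its length along the pad's
- pad: fixed cork pad, 140 mm (its x) by 70 mm, 6 mm thick; origin at the centre of its underside
- ball_a: hollow unfired clay ball, 48 mm across, about 45 g, fragile; origin at its centre; starts at rest on the board's near part (it stays where it is left, and rolls when pushed)
- ball_b: hollow unfired clay ball, 48 mm across, about 45 g, fragile; origin at its centre; starts at rest on the board's near part (it stays where it is left, and rolls when pushed)
- chip_0: loose dry clay chip, flat, about 21 x 17 mm and 9 mm thick, 10 g; origin at its middle, z up; starts flat on the board in the strip between the balls and the pockets
- chip_1: loose dry clay chip, flat, about 21 x 17 mm and 9 mm thick, 10 g; origin at its middle, z up; starts flat on the board in the strip between the balls and the pockets
- chip_2: loose dry clay chip, flat, about 21 x 17 mm and 9 mm thick, 10 g; origin at its middle, z up; starts flat on the board in the strip between the balls and the pockets
- bowl: bystander: clay bowl 90 mm across, 55 mm tall, left of the board; origin under its centre
- cup: bystander: clay cup 72 mm across, 75 mm tall, at the far right; origin under its centre
- spatula: bystander: small spatula, 170 mm long, lying left of the trough; origin under its middle
There are look-alikes about, which are no part of the job. There is more than one size of the pad; the one meant has the size given above. Of the things shaped like the scraper, the wooden one is meant.

How it is judged (in metres and radians):
On the way, in this order (a step that is already met when the one before it is completed fails the run):
1. the three chips are in the trough, before any ball is in a pocket (x of chip_0 in the frame of trough between -0.113 and 0.113 m and y of chip_0 in the frame of trough between -0.042 and 0.042 m and z of each of chip_0, chip_1, chip_2 in the frame of trough below 0.024 m and x of chip_1 in the frame of trough between -0.113 and 0.113 m and y of chip_1 in the frame of trough between -0.042 and 0.042 m and x of chip_2 in the frame of trough between -0.113 and 0.113 m and y of chip_2 in the frame of trough between -0.042 and 0.042 m), for 0.2 s.
2. one ball sits in a pocket (((horizontal distance between ball_a and pocket_0 below 0.006 m and z of ball_a in the frame of pocket_0 below 0.019 m) or (horizontal distance between ball_a and pocket_1 below 0.006 m and z of ball_a in the frame of pocket_1 below 0.019 m) or (horizontal distance between ball_b and pocket_0 below 0.006 m and z of ball_b in the frame of pocket_0 below 0.019 m) or (horizontal distance between ball_b and pocket_1 below 0.006 m and z of ball_b in the frame of pocket_1 below 0.019 m))), for 0.2 s.
3. a ball sits in each pocket ((((horizontal distance between ball_a and pocket_0 below 0.006 m and z of ball_a in the frame of pocket_0 below 0.019 m) and (horizontal distance between ball_b and pocket_1 below 0.006 m and z of ball_b in the frame of pocket_1 below 0.019 m)) or ((horizontal distance between ball_a and pocket_1 below 0.006 m and z of ball_a in the frame of pocket_1 below 0.019 m) and (horizontal distance between ball_b and pocket_0 below 0.006 m and z of ball_b in the frame of pocket_0 below 0.019 m)))), for 0.2 s.
At the end, for the whole second after the job is handed in: All three chips lie in the trough; one ball rests in each pocket, its centre within 6 mm of the pocket's axis and less than 19 mm above the board's top; the scraper block stands upright on the cork pad (tilt below 0.1 rad, centre within 25 mm of the pad's centre); all of these are at rest (all of step 1 and (((horizontal distance between ball_a and pocket_0 below 0.006 m and z of ball_a in the frame of pocket_0 below 0.019 m) and (horizontal distance between ball_b and pocket_1 below 0.006 m and z of ball_b in the frame of pocket_1 below 0.019 m)) or ((horizontal distance between ball_a and pocket_1 below 0.006 m and z of ball_a in the frame of pocket_1 below 0.019 m) and (horizontal distance between ball_b and pocket_0 below 0.006 m and z of ball_b in the frame of pocket_0 below 0.019 m))) and horizontal distance between scraper and pad below 0.025 m and z of scraper in the frame of pad below 0.009 m and angle between scraper's own z axis and vertical below 0.1 rad and linear speed of each of ball_a, ball_b, scraper, chip_0, chip_1, chip_2 below 0.02 m/s); the robot touches nothing.
It fails at once if a ball is pressed or struck with more than 6 N (contact force between any of ball_a, ball_b and anything else above 6 N).
It fails at once if the gripper or arm itself touches a ball or a chip (contact force between any of ball_a, ball_b, chip_0, chip_1, chip_2 and the fingers above 0.3 N or contact force between any of ball_a, ball_b, chip_0, chip_1, chip_2 and the arm above 0.3 N).
It fails at once if the bowl, the cup or the spatula is moved by more than 20 mm (distance of any of bowl, cup, spatula from where it was at the start of the episode above 0.02 m).
It also fails if it takes over 72 s, if anything falls off the work surface, if the arm or the gripper's body presses on something with over 40 N, if the wrist force passes 120 N, or if a joint passes its speed limit or range.

## Working session

There is one attempt and no reset: what is moved stays moved. The work goes in short steps, Python scripts to look and compute and a tool call to move; the robot and the scene stay as the last step left them, time stands still between calls to the robot, and variables do not carry over. Pictures are saved under pics/ and viewed, at most 10 in all, crops included, and the job is handed in when it is done.

Besides the shell and the picture viewer there is one more tool, called after "Emit:" as name([rows], argument=value, ...), one row to a line, values as JSON. jog_arm: Moves the arm, as the interface text tells. Its arguments: {"type":"object","properties":{"increments":{"type":"array"},"newtons":{"type":"number"}},"required":["increments"]}

```bash
ls; mkdir -p pics
python3 - <<'E'
from cell import monitor, camera, camera_info, manip
import cv2,numpy as np
np.set_printoptions(precision=4,suppress=True)
print(monitor.observe()); print(manip.grip_point_offset)
for n in("top","side"):
    i=camera_info(n); print(n,i["intrinsics"],i["pose"])
    cv2.imwrite(f"pics/{n}0.png",camera(n))
print(camera_info("wrist"))
E
```

```text
pics
{'time_s': 0.0, 'joints': array([ 1.4482,  0.5018, -0.4268,  1.5514,  0.2208,  1.1383, -0.2103]), 'qvel': array([-0.0017,  0.0008,  0.    ,  0.0006, -0.    ,  0.0002, -0.0015]), 'joint_efforts': array([ -0.0002, -56.6603,  -5.8162, -27.9115,  -0.0686,   0.0308,
         0.0002]), 'ee_pos': array([ 244.2525, -601.5958,  225.6901]), 'ee_rot': array([-0.001 ,  0.9814,  0.1917, -0.0002]), 'force': array([-0.1867,  0.1552,  0.5498]), 'wrist_torque': array([0.0155, 0.0659, 0.0114]), 'gripper_force': 0.0, 'finger_gap': 0.9978689255423063}
18.8
top [[536.1605   0.     275.0643]
 [  0.     536.1605 208.7685]
 [  0.       0.       1.    ]] [[  -0.0083   -0.9927    0.1204  416.3461]
 [  -0.9999    0.0075   -0.0069  -33.4151]
 [   0.0059   -0.1204   -0.9927 1301.5351]
 [   0.        0.        0.        1.    ]]
side [[410.0606   0.     272.4822]
 [  0.     410.0606 214.4212]
 [  0.       0.       1.    ]] [[   0.9882   -0.0952    0.1198  399.1086]
 [  -0.153    -0.6057    0.7808 -913.8579]
 [  -0.0018   -0.79     -0.6132  755.9415]
 [   0.        0.        0.        1.    ]]
{'intrinsics': array([[319.5742,   0.    , 280.9503],
       [  0.    , 319.5742, 214.8811],
       [  0.    ,   0.    ,   1.    ]]), 'T_tool_cam': array([[  -0.0002,   -0.9639,   -0.2663,   70.9565],
       [   1.    ,   -0.0004,    0.0004,   -0.2494],
       [  -0.0005,   -0.2663,    0.9639, -158.3167],
       [   0.    ,    0.    ,    0.    ,    1.    ]])}
```

View pics/top0.png

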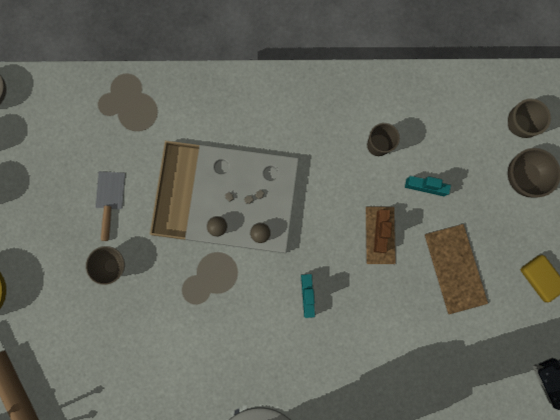

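View pics/side0.png

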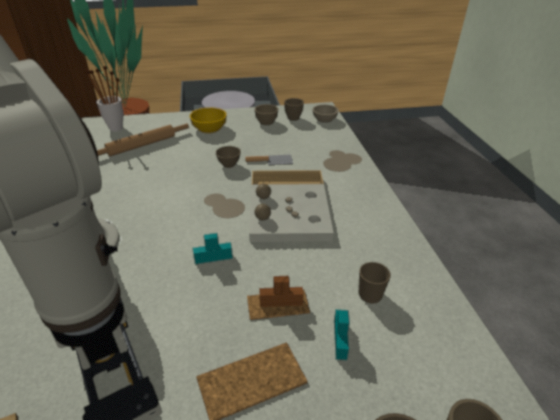

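The top view shows the board around px (243,197), with the trough at (175,190), balls at (217,226) and (260,232), pockets at (220,166) and (269,173), and chips at (231,196), (250,199) and (263,194). The wooden scraper (383,230) stands on the small pad (380,235). The side view agrees: scraper at (281,292), board at (290,210).

```bash
cat > h.py <<'E'
import numpy as np,cv2
from scipy.spatial.transform import Rotation as R
from cell import monitor,camera,camera_info
np.set_printoptions(precision=3,suppress=True)
def tool():
    s=monitor.observe(); T=np.eye(4); q=s["ee_rot"]
    T[:3,:3]=R.from_quat([q[1],q[2],q[3],q[0]]).as_matrix(); T[:3,3]=s["ee_pos"]; return T
def cam(n,T=None):
    i=camera_info(n); return i["intrinsics"],(i["pose"] if n!="wrist" else T@i["T_tool_cam"])
def ray(K,P,uv):
    d=P[:3,:3]@np.linalg.solve(K,[uv[0],uv[1],1.]); return P[:3,3],d/np.linalg.norm(d)
def at(c,uv,z):
    o,d=ray(*c,uv); return o+d*(z-o[2])/d[2]
def tri(rays):
    A=0;b=0
    for o,d in rays:
        M=np.eye(3)-np.outer(d,d);A=A+M;b=b+M@o
    return np.linalg.solve(A,b)
def proj(c,X):
    K,P=c; p=K@(P[:3,:3].T@(np.asarray(X)-P[:3,3])); return p[:2]/p[2]
E
python3 - <<'E'
from h import *
t=cam("top");s=cam("side")
for n,a,b in[("handle",(386,229),(281,282)),("pad near-l... centre",(380,235),(279,302)),("pocketL",(220,166),(310,194)),("pocketR",(270,173),(314,219)),("ballL",(217,226),(263,190)),("ballR",(260,232),(262,211)),("boardFR",(298,155),(332,234)),("boardNR",(289,252),(250,236))]:
    print(n,tri([ray(*t,a),ray(*s,b)]))
p=[at(t,u,6) for u in((367,206),(394,207),(396,264),(365,264))]
print(np.array(p))
img=cv2.imread("pics/top0.png")
a=cv2.resize(img[130:260,150:310],None,fx=4.9,fy=4.6)
a=cv2.resize(img[135:260,148:308],None,fx=3,fy=3,interpolation=3)
b=cv2.resize(img[195:275,355:405],None,fx=4.68,fy=4.6875,interpolation=3)
cv2.imwrite("pics/c0.png",np.hstack([a,b]))
E
```

```text
handle [ 514.461 -295.554   77.857]
pad near-l... centre [ 508.035 -295.215   10.643]
pocketL [672.203  89.586  33.512]
pocketR [655.481 -30.554  31.61 ]
ballL [526.27   93.082  61.232]
ballR [510.78   -6.481  59.177]
boardFR [694.928 -97.887  28.452]
boardNR [466.761 -74.326  30.26 ]
[[ 578.564 -266.606    6.   ]
 [ 575.61  -332.436    6.   ]
 [ 437.332 -332.411    6.   ]
 [ 437.943 -257.714    6.   ]]
```

View pics/c0.png

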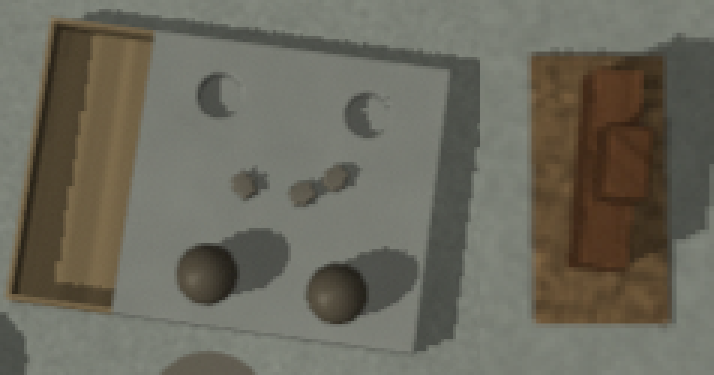

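The crop shows the trough on the left, two pockets (220,95) and (367,115), three chips and two balls. The block stands a few mm off the pad's middle. The pocket and board heights check out at about 30 mm. Moving above the pad.

Emit:
jog_arm([
  [0, 0, 0, 0, 0, -0.17, 0.09],
  [0, 0, 0, 0, 0, -0.17, 0.09],
  [0, 0, 0, 0, 0, -0.17, 0.09],
  [0, 0, 0, 0, 0, -0.17, 0.09],
  [0, 0, 0, 0, 0, -0.17, 0.09],
  [0, 0, 0, 0, 0, -0.17, 0.09],
  [0, 0, 0, 0, 0, -0.165, 0.09],
  [0.0385, 0.034, 0, 0, 0, 0, 0.09],
  [0.0385, 0.034, 0, 0, 0, 0, 0.09],
  [0.0385, 0.034, 0, 0, 0, 0, 0.09],
  [0.0385, 0.034, 0, 0, 0, 0, 0.09],
  [0.0385, 0.034, 0, 0, 0, 0, 0.09],
  [0.0385, 0.034, 0, 0, 0, 0, 0.09],
  [0.0385, 0.034, 0, 0, 0, 0, 0.09],
  [0.0365, 0.032, 0, 0, 0, 0, 0.09],
  [0, 0, 0, 0, 0, 0, 0.09],
])

```text
time_s: 2.1
ee_pos: [517.6, -290.6, 226.9]
ee_rot: [-0.0, 0.704, 0.71, 0.002]
force: [-0.1, -0.2, 0.0]
finger_gap: 0.981
gripper_force: 0.0
```

Run:
```python
from h import *
T=tool();np.save("T1.npy",T);print(T)
cv2.imwrite("pics/w1.png",camera("wrist"))
c=cam("wrist",T)
for X in[(514,-295,80),(507,-297,6)]:print(proj(c,X))
```

```text
[[  -0.009    1.       0.002  517.646]
 [   1.       0.009    0.003 -290.625]
 [   0.002    0.002   -1.     226.928]
 [   0.       0.       0.       1.   ]]
[277.6   206.866]
[272.286 193.722]
```

View pics/w1.png

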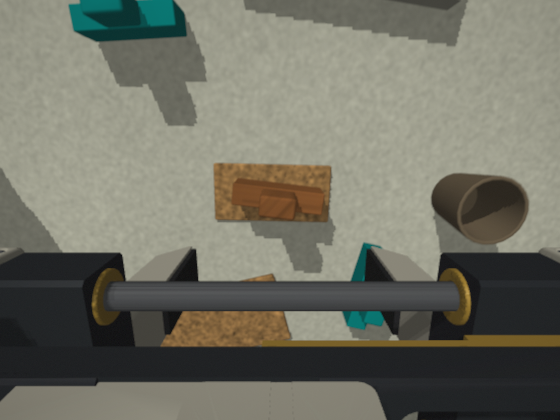

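Run:
```python
from h import *
im=cv2.imread("pics/w1.png")
cv2.imwrite("pics/w1c.png",cv2.resize(im[155:230,205:340],None,fx=5.8,fy=5.8,interpolation=2))
```

```text
(no output)
```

View pics/w1c.png

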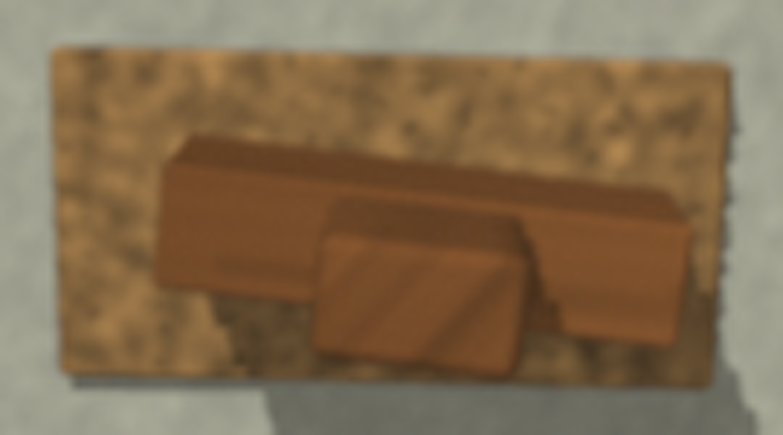

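Run:
```python
from h import *
c=cam("wrist",np.load("T1.npy"))
def q(P,z):
    W=np.array([at(c,(205+u/5.8,155+v/5.8),z) for u,v in P])[:,:2]
    m=W.mean(0); e=W[1]-W[0]+W[2]-W[3]; f=W[3]-W[0]+W[2]-W[1]
    print(m,"yaw",np.arctan2(e[1],e[0]),"len",np.hypot(*e)/2,np.hypot(*f)/2)
q([(52,47),(728,64),(712,385),(62,373)],6)
q([(165,160),(690,220),(678,345),(158,282)],46)
q([(322,235),(525,255),(515,375),(315,350)],86)
```

```text
[ 506.725 -296.253] yaw -0.014275056111123879 len 138.08053436840217 68.58035967281621
[ 514.266 -294.084] yaw -0.11208802606210999 len 98.51558444919748 23.718050409606178
[ 513.762 -294.109] yaw -0.10709113253182162 len 33.74749250452863 20.203497377925984
```

Emit:
jog_arm([
  [-0.0034, -0.0036, 0, 0, 0, 0.12, 0.09],
  [0, 0, 0.05, 0, 0, 0, 0.09],
  [0, 0, 0.05, 0, 0, 0, 0.09],
  [0, 0, 0.045, 0, 0, 0, 0.09],
  [0, 0, 0.02, 0, 0, 0, 0.09],
  [0, 0, 0.012, 0, 0, 0, 0.09],
  [0, 0, 0, 0, 0, 0, 0.09],
  [0, 0, 0, 0, 0, 0, 0.05],
  [0, 0, 0, 0, 0, 0, 0.02],
  [0, 0, 0, 0, 0, 0, 0.02],
  [0, 0, 0, 0, 0, 0, 0.02],
  [0, 0, 0, 0, 0, 0, 0.02],
  [0, 0, 0, 0, 0, 0, 0.02],
], newtons=30)

```text
time_s: 3.78
ee_pos: [511.3, -299.6, 49.8]
ee_rot: [0.0, 0.748, 0.663, 0.0]
force: [0.9, 0.4, 0.2]
finger_gap: 0.388
gripper_force: 30.0
```

Run:
```python
from h import *
T=tool();np.save("Tg.npy",T);print(T,np.arctan2(T[1,1],T[0,1]),monitor.observe()["finger_gap"]*91.8,monitor.observe()["joints"])
```

```text
[[   0.12     0.993    0.001  511.323]
 [   0.993   -0.12    -0.    -299.642]
 [  -0.       0.001   -1.      49.815]
 [   0.       0.       0.       1.   ]] -0.11996673421107067 35.6469428599236 [ 0.953  0.681 -0.626  1.814  0.529  0.819 -0.058]
```

Emit:
jog_arm([
  [0, 0, -0.03, 0, 0, 0, 0.02],
  [0, 0, -0.05, 0, 0, 0, 0.02],
  [0, 0, -0.02, 0, 0, 0, 0.02],
  [0.043, 0.0087, -0.0167, 0, 0, 0, 0.02],
  [0.043, 0.0087, -0.0167, 0, 0, 0, 0.02],
  [0.043, 0.0087, -0.0167, 0, 0, 0, 0.02],
  [0.043, 0.0087, -0.0167, 0, 0, 0, 0.02],
  [0.043, 0.0087, -0.0167, 0, 0, 0, 0.02],
  [0.043, 0.0087, -0.0167, 0, 0, 0, 0.02],
  [0, 0, 0, 0, 0, 0, 0.02],
  [0, 0, 0, 0, 0, 0, 0.02],
  [0, 0, 0, 0, 0, 0, 0.02],
])

```text
time_s: 5.28
ee_pos: [592.9, -51.6, 248.8]
ee_rot: [-0.0, 0.749, 0.663, -0.001]
force: [0.0, 0.4, -1.3]
finger_gap: 0.392
gripper_force: 30.0
```

Run:
```python
from h import *
T=tool();np.save("T2.npy",T);print(T)
cv2.imwrite("pics/w2.png",camera("wrist"))
cv2.imwrite("pics/w2b.png",cv2.resize(cv2.imread("pics/w2.png"),(800,600),interpolation=2))
```

```text
[[  0.122   0.993  -0.002 592.886]
 [  0.993  -0.122  -0.001 -51.599]
 [ -0.001  -0.002  -1.    248.784]
 [  0.      0.      0.      1.   ]]
```

View pics/w2b.png

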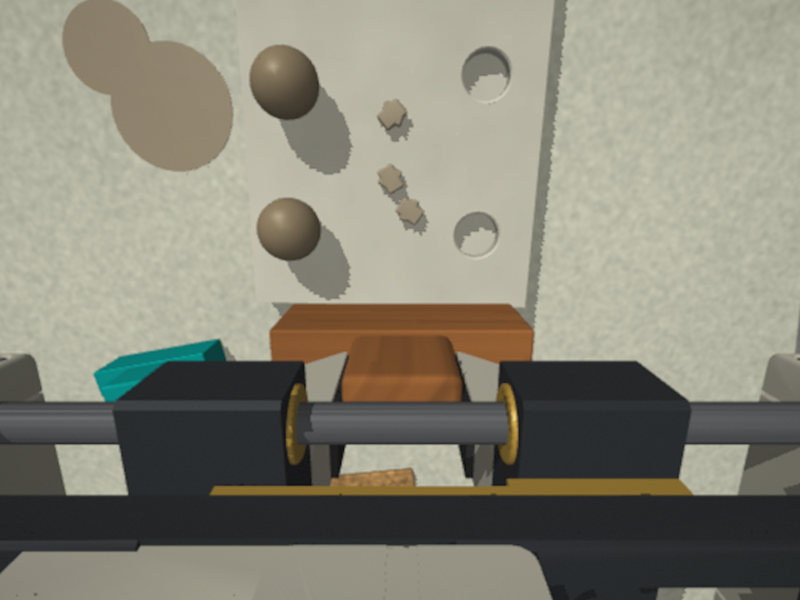

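The picture (800 px scale) shows balls at (284,82) and (289,229), pockets at (486,74) and (476,234), and chips at (391,113), (390,178) and (410,211). The block is held square, with its front bottom edge at row 304 and top edge at row 330.

Run:
```python
from h import *
T=np.load("T2.npy");c=cam("wrist",T);s=.7
P=lambda u,z:at(c,(u[0]*s,u[1]*s),z)
pL=P((486,74),30);pR=P((476,234),30);print("pockets",pL,pR,np.linalg.norm(pL-pR))
d=pL-pR;yaw=np.arctan2(-d[0],d[1]);print("yaw",yaw)
e=P((527,306),30)-P((553,0),30);print("far edge yaw",np.arctan2(e[0],-e[1]),P((527,306),30))
print("near edge",P((240,10),30),P((256,296),30))
Rz=np.array([[np.cos(yaw),-np.sin(yaw)],[np.sin(yaw),np.cos(yaw)]])
o=(pL+pR)[:2]/2-Rz@[70,0];print("centre",o)
for n,u,z in[("bL",(284,82),54),("bR",(289,229),54),("c",(391,113),39),("c",(390,178),39),("c",(410,211),39)]:
    X=P(u,z);print(n,X,Rz.T@(X[:2]-o))
# block in tool frame
ct=cam("wrist",np.eye(4))
for u,z in[((293,304),43.8),((510,304),43.8),((270,330),3.8),((533,330),3.8),((345,374),-36.2),((460,374),-36.2)]:
    print(at(ct,(u[0]*s,u[1]*s),z))
print(monitor.observe()["joints"])
# top-camera cross-check
t=cam("top")
for n,u in [("pL",(148+219/3,135+95/3)),("pR",(148+367/3,135+115/3))]:print(n,at(t,u,30))
for n,u in [("bL",(148+207/3,135+274/3)),("bR",(148+337/3,135+293/3))]:print(n,at(t,u,54))
```

```text
pockets [673.066  88.061  30.   ] [656.211 -30.097  30.   ] 119.35398935919893
yaw -0.14168937696914047
far edge yaw -0.13080664073541537 [694.714 -96.562  30.   ]
near edge [498.878 152.148  30.   ] [466.105 -59.593  30.   ]
centre [595.34   38.867]
bL [526.579  96.056  54.   ] [-76.148  46.905]
bR [510.78   -5.636  54.   ] [-77.429 -55.999]
c [598.873  68.647  39.   ] [-0.708 29.98 ]
c [592.097  22.315  39.   ] [ -0.874 -16.844]
c [604.553  -4.513  39.   ] [ 15.247 -41.645]
[ 17.005 -50.35   43.8  ]
[16.971 49.155 43.8  ]
[ 17.738 -49.764   3.8  ]
[17.702 48.514  3.8  ]
[ 17.609 -17.004 -36.2  ]
[ 17.596  16.266 -36.2  ]
[ 0.642  0.463 -0.804  1.659  0.356  1.174 -0.372]
pL [673.765  87.237  30.   ]
pR [656.594 -31.556  30.   ]
bL [527.386  93.741  54.   ]
bR [511.79   -7.269  54.   ]
```

Emit:
jog_arm([
  [0, 0, 0, 0, 0, 0.018, 0.02],
  [-0.0071, 0.0057, 0.04, 0, 0, 0, 0.02],
  [0, 0, 0.05, 0, 0, 0, 0.02],
  [0, 0, 0.045, 0, 0, 0, 0.02],
  [0, 0, 0.02, 0, 0, 0, 0.02],
  [0, 0, 0.008, 0, 0, 0, 0.02],
  [0, 0, 0, 0, 0, 0, 0.02],
  [0, 0, 0, 0, 0, 0, 0.02],
])

```text
time_s: 6.32
ee_pos: [599.8, -57.5, 88.7]
ee_rot: [0.001, 0.754, 0.657, 0.001]
force: [-0.0, 0.1, -0.7]
finger_gap: 0.39
gripper_force: 30.0
```

```bash
cat >> h.py <<'E'
yaw=-0.14;O=np.array([595.3,38.6])
Rb=np.array([[np.cos(yaw),-np.sin(yaw)],[np.sin(yaw),np.cos(yaw)]])
def st():
    T=tool();print("board xy",Rb.T@(T[:2,3]-O),"z",T[2,3],"xhead",np.arctan2(T[1,0],T[0,0])-yaw,"tilt",T[2,:2],monitor.observe()["force"],monitor.observe()["time_s"],monitor.observe()["joints"])
E
python3 -c "
from h import *
st()"
```

```text
board xy [ 17.846 -94.538] z 88.65275413071893 xhead 1.5726984358419376 tilt [0.    0.003] [-0.002  0.13  -0.74 ] 6.325 [ 0.561  0.653 -0.692  1.775  0.517  0.901 -0.498]
```

Emit:
jog_arm([
  [0, 0, 0.006, 0, 0, 0, 0.02],
  [0, 0, 0.0065, 0, 0, 0, 0.02],
  [0, 0, 0, 0, 0, 0, 0.02],
  [0.003, 0, 0, 0, 0, 0, 0.02],
  [0.006, 0, 0, 0, 0, 0, 0.02],
  [0.009, 0, 0, 0, 0, 0, 0.02],
  [0.01, 0, 0, 0, 0, 0, 0.02],
  [0.01, 0, 0, 0, 0, 0, 0.02],
  [0, 0, 0, 0, 0, 0, 0.02],
])

```text
time_s: 7.45
ee_pos: [603.8, -18.0, 74.6]
ee_rot: [-0.0, 0.753, 0.658, 0.0]
force: [0.2, 0.3, -1.3]
finger_gap: 0.391
gripper_force: 30.0
```

```bash
python3 -c "
from h import *
st()"
```

```text
board xy [ 16.285 -54.875] z 74.60136057810338 xhead 1.5751143298839532 tilt [0.001 0.   ] [ 0.231  0.299 -1.25 ] 7.45 [ 0.487  0.675 -0.681  1.775  0.533  0.884 -0.571]
```

Emit:
jog_arm([
  [0.005, 0, -0.001, 0, 0, 0, 0.02],
  [0.01, 0, 0, 0, 0, 0, 0.02],
  [0.01, 0, 0, 0, 0, 0, 0.02],
  [0.01, 0, 0, 0, 0, 0, 0.02],
  [0.01, 0, 0, 0, 0, 0, 0.02],
  [0.01, 0, 0, 0, 0, 0, 0.02],
  [0.01, 0, 0, 0, 0, 0, 0.02],
  [0.01, 0, 0, 0, 0, 0, 0.02],
  [0.01, 0, 0, 0, 0, 0, 0.02],
  [0.01, 0, 0, 0, 0, 0, 0.02],
  [0.01, 0, 0, 0, 0, 0, 0.02],
  [0.01, 0, 0, 0, 0, 0, 0.02],
  [0.01, 0, 0, 0, 0, 0, 0.02],
  [0.01, 0, 0, 0, 0, 0, 0.02],
  [0.01, 0, 0, 0, 0, 0, 0.02],
  [0.01, 0, 0, 0, 0, 0, 0.02],
  [0.01, 0, 0, 0, 0, 0, 0.02],
  [0.01, 0, 0, 0, 0, 0, 0.02],
  [0.005, 0, 0, 0, 0, 0, 0.02],
  [0, 0, 0, 0, 0, 0, 0.02],
])

```text
time_s: 9.95
ee_pos: [628.3, 159.0, 75.5]
ee_rot: [-0.0, 0.754, 0.657, 0.0]
force: [1.0, -0.6, -0.9]
finger_gap: 0.393
gripper_force: 30.0
```

```bash
python3 -c "
from h import *
st()
t=camera('top');cv2.imwrite('pics/t3.png',t)
s=camera('side');cv2.imwrite('pics/s3.png',s)
a=cv2.resize(t[120:270,140:310],None,fx=2.35,fy=2.35,interpolation=2)
b=cv2.resize(s[150:250,230:345],None,fx=3.4,fy=3.525,interpolation=2)
h=min(len(a),len(b));cv2.imwrite('pics/c3.png',np.hstack([a[:h],b[:h]]))"
```

```text
board xy [ 15.901 123.834] z 75.45727821433302 xhead 1.5735621095083232 tilt [0. 0.] [ 0.992 -0.554 -0.851] 9.95 [ 0.179  0.738 -0.673  1.657  0.545  0.943 -0.833]
```

View pics/c3.png

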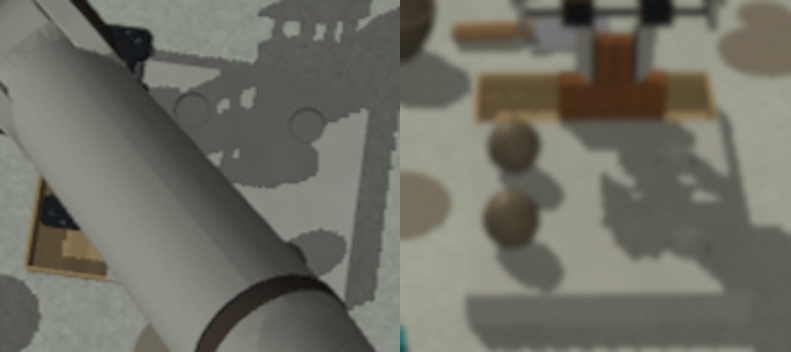

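Emit:
jog_arm([
  [0, 0, -0.04, 0, 0, 0, 0.02],
  [0, 0, -0.06, 0, 0, 0, 0.02],
  [0, 0, -0.06, 0, 0, 0, 0.02],
  [-0.021, -0.035, -0.003, 0, 0, 0, 0.02],
  [-0.021, -0.035, -0.003, 0, 0, 0, 0.02],
  [-0.021, -0.035, -0.003, 0, 0, 0, 0.02],
  [-0.021, -0.035, -0.003, 0, 0, 0, 0.02],
  [-0.021, -0.035, -0.003, 0, 0, 0, 0.02],
  [0, 0, 0, 0, 0, -0.1745, 0.02],
  [0, 0, 0, 0, 0, -0.1745, 0.02],
  [0, 0, 0, 0, 0, -0.1745, 0.02],
  [0, 0, 0, 0, 0, -0.1745, 0.02],
  [0, 0, 0, 0, 0, -0.1745, 0.02],
  [0, 0, 0, 0, 0, -0.1745, 0.02],
  [0, 0, 0, 0, 0, -0.1745, 0.02],
  [0, 0, 0, 0, 0, -0.1745, 0.02],
  [0, 0, 0, 0, 0, -0.1745, 0.02],
  [0, 0, 0, 0, 0, 0, 0.02],
  [0, 0, 0, 0, 0, 0, 0.02],
])

```text
time_s: 12.42
ee_pos: [440.5, 78.2, 250.5]
ee_rot: [0.0, 0.071, 0.997, -0.0]
force: [-0.9, -0.2, -0.6]
finger_gap: 0.389
gripper_force: 30.0
```

```bash
python3 -c "
from h import *
st();T=tool();np.save('T4.npy',T)
w=camera('wrist');cv2.imwrite('pics/w4.png',w)
cv2.imwrite('pics/w4b.png',cv2.resize(w,(800,600),interpolation=2))"
```

```text
board xy [-158.763   17.584] z 250.461929238798 xhead 3.1394386191031685 tilt [-0. -0.] [-0.882 -0.214 -0.617] 12.425 [ 0.8    0.207 -1.139  1.992  0.214  1.072  0.993]
```

View pics/w4b.png

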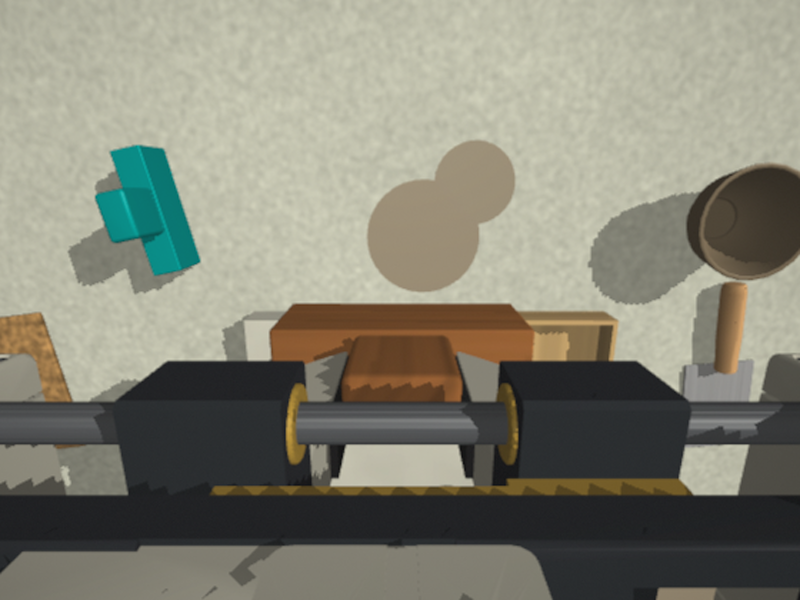

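Image up turned out to be toward the robot at this heading, so the board is hidden behind the block. I'll use the fixed cameras instead.

```bash
python3 -c "
from h import *
t=camera('top');cv2.imwrite('pics/t5.png',t)
s=camera('side');cv2.imwrite('pics/s5.png',s)
a=cv2.resize(t[130:265,145:305],None,fx=2.9,fy=2.9,interpolation=2)
b=cv2.resize(s[160:250,235:345],None,fx=2.9,fy=2.9,interpolation=2)
b=np.vstack([b,np.zeros((len(a)-len(b),b.shape[1],3),np.uint8)])
cv2.imwrite('pics/c5.png',np.hstack([a,b]))"
```

```text
(no output)
```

View pics/c5.png

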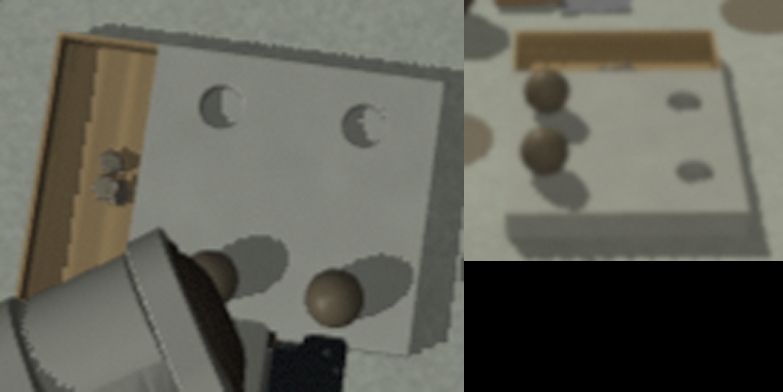

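Two or three chips lie in the trough at crop (112,158) and (110,185). The board is clear, and balls and pockets are unchanged. I'll count the chips numerically.

```bash
python3 -c "
from h import *
t=cam('top');a=cv2.imread('pics/t5.png').astype(int);b=cv2.imread('pics/top0.png').astype(int)
r=(slice(176,206),slice(172,200))
d=(np.abs(a-b).max(2))[r]
for row in d: print(''.join(' .:*#@'[min(5,x//14)] for x in row))
g=a[r].max(2)-a[r].min(2)
print('sat');
for row in g: print(' '.join('%2d'%x for x in row))
for u in[(183.6,184.5),(183,193.8)]:
  X=at(t,u,15);print(Rb.T@(X[:2]-O))
s=cam('side')
for u in[(235+(600-464)/2.9,160+67/2.9),(235+(632-464)/2.9,160+67/2.9)]:
  for z in(15,22,30,35):
    X=at(s,u,z);print(z,Rb.T@(X[:2]-O))
a=cv2.imread('pics/s5.png').astype(int);b=cv2.imread('pics/side0.png').astype(int)
d=np.abs(a-b).max(2)[176:192,272:304]
for row in d: print(''.join(' .:*#@'[min(5,x//14)] for x in row))
"
```

```text
::           
         ..:::::::.         
        ...:****::::.       
        . ..:***:::::       
        .....:**:::::       
         ...::**:::::       
        ....::**::::.       
          .:**#*::.         
         .:*#*...           
        .:*##:::.  .        
        ...:*:::   :        
       ....:*###*.::        
      ... ...:@#**::        
    .:... ...:###*:.        
     .......:*@##*:.        
      ......:####**.        
     ....  .*@###*:.        
       ...:.:####*:         
          ..:###*::         
           ..**:.           
                            
                            
                            
                            
                            
sat
32 31 41 48 49 45 44 43 45 44 44 45 47 47 50 49 49 47 46 46 47 44 30 11  8  8  9  8
31 31 39 49 48 44 44 44 43 43 43 45 45 46 48 49 48 47 46 46 45 47 27 10  9  9  9 10
32 32 41 49 48 45 43 43 43 44 44 45 46 47 49 51 48 46 45 46 46 45 24  9  9 10  9  9
32 31 39 48 46 45 44 44 45 45 45 45 46 48 49 50 48 46 46 46 46 42 22  8  9  8 10  9
31 37 46 48 46 44 44 44 45 44 44 45 47 48 50 45 43
[... 1924 characters left out ...]
47 46 45 45 27 10  8  9  9  8  8  9  9  9
47 45 43 43 44 43 44 45 45 47 49 49 49 49 46 47 47 41 21  9  9  9  8  9  9  9  9  8
47 46 44 44 44 44 43 44 46 48 49 50 49 46 47 45 46 41 21  8  8  9 10  9  9  9  9  9
[ 18.108 144.584]
[ -4.648 142.562]
15 [-16.679 150.423]
22 [-17.101 139.833]
30 [-17.583 127.73 ]
35 [-17.885 120.166]
15 [ 19.374 149.838]
22 [ 18.612 139.254]
30 [ 17.74  127.157]
35 [ 17.195 119.597]
                                
                                
                                
                                
                                
                   .            
          ..    ..::.           
         .......::::..          
          ............
```

The chips are in the trough. The third one overlaps in the larger blob, and nothing is left on the board. Next is the left ball.

Emit:
jog_arm([
  [0, 0, 0, 0, 0, -0.092, 0.02],
  [-0.0225, 0.0105, 0, 0, 0, 0, 0.02],
  [-0.022, 0.0105, 0.02, 0, 0, 0, 0.02],
  [0, 0, 0.05, 0, 0, 0, 0.02],
  [0, 0, 0.05, 0, 0, 0, 0.02],
  [0, 0, 0.03, 0, 0, 0, 0.02],
  [0, 0, 0.014, 0, 0, 0, 0.02],
  [0, 0, 0, 0, 0, 0, 0.02],
  [0, 0, 0, 0, 0, 0, 0.02],
])

```text
time_s: 13.7
ee_pos: [487.1, 97.8, 87.7]
ee_rot: [0.001, 0.023, 1.0, 0.0]
force: [-0.7, 1.1, -0.7]
finger_gap: 0.391
gripper_force: 30.0
```

```bash
python3 -c "
from h import *
st()
s=cam('side')
def b(p,z=54):
  w=Rb@np.array(p)+O;return proj(s,[w[0],w[1],z])
print(b((-75.5,46.3)),b((-76.9,-56.4)))"
```

```text
board xy [-115.36    43.489] z 87.68267589616991 xhead 3.235075247350413 tilt [-0.002  0.   ] [-0.694  1.124 -0.674] 13.7 [ 0.473  0.567 -0.901  2.03   0.607  0.831  0.743]
[263.605 191.564] [262.978 212.365]
```

Emit:
jog_arm([
  [0, 0, 0.006, 0, 0, 0, 0.02],
  [0, 0, 0.0045, 0, 0, 0, 0.02],
  [0, 0, 0, 0, 0, 0, 0.02],
  [-0.002, 0, 0, 0, 0, 0, 0.02],
  [-0.003, 0, 0, 0, 0, 0, 0.02],
  [-0.003, 0, 0, 0, 0, 0, 0.02],
  [-0.003, 0, 0, 0, 0, 0, 0.02],
  [-0.003, 0, 0, 0, 0, 0, 0.02],
  [-0.003, 0, 0, 0, 0, 0, 0.02],
  [-0.004, 0, 0, 0, 0, 0, 0.02],
  [-0.004, 0, 0, 0, 0, 0, 0.02],
  [-0.005, 0, 0, 0, 0, 0, 0.02],
  [-0.005, 0, 0, 0, 0, 0, 0.02],
  [-0.005, 0, 0, 0, 0, 0, 0.02],
  [-0.005, 0, 0, 0, 0, 0, 0.02],
  [-0.005, 0, 0, 0, 0, 0, 0.02],
  [-0.005, 0, 0, 0, 0, 0, 0.02],
  [-0.005, 0, 0, 0, 0, 0, 0.02],
])

```text
time_s: 15.95
ee_pos: [546.3, 94.6, 75.9]
ee_rot: [0.0, 0.023, 1.0, -0.0]
force: [0.2, 0.1, -0.4]
finger_gap: 0.388
gripper_force: 30.0
```

```bash
cat >> h.py <<'E'
def balls(z=(54,46)):
    "ball discs in the side picture, by grey level against the pale board"
    im=camera("side"); s=cam("side"); b=im.astype(int)
    # dark brown: red above blue, dim
    roi=cv2.GaussianBlur(im,(3,3),0).astype(int)
    m=((roi[...,2]-roi[...,0]>9)&(roi[...,2]<125)).astype(np.uint8); 
    X=np.array([[x,y] for x in(-115,115) for y in(-118,112)])@Rb.T+O
    q=np.array([proj(s,[x,y,50]) for x,y in X]).astype(np.int32)
    k=np.zeros_like(m);cv2.fillConvexPoly(k,cv2.convexHull(q),1);m&=k
    n,l,st_,c=cv2.connectedComponentsWithStats(m)
    for i in range(1,n):
        if st_[i,4]>40: print("blob",st_[i],c[i],[Rb.T@(at(s,c[i],zz)[:2]-O) for zz in z])
E
python3 -c "
from h import *
st();balls()"
```

```text
board xy [-56.353  48.608] z 75.9330384680886 xhead 3.2352957525406394 tilt [-0. -0.] [ 0.239  0.098 -0.426] 15.95 [ 0.428  0.664 -0.852  1.896  0.645  0.881  0.774]
blob [253 180  74  48 963] [273.994 196.513] [array([-44.679,  20.074]), array([-44.488,  31.364])]
```

```bash
cat >> h.py <<'E'
def hough(zz=54,n=5):
    s=cam("side");im=camera("side");x0,y0,x1,y1=245,170,335,240
    g=cv2.resize(cv2.cvtColor(im,cv2.COLOR_BGR2GRAY)[y0:y1,x0:x1],None,fx=4,fy=4,interpolation=2)
    C=cv2.HoughCircles(g,cv2.HOUGH_GRADIENT,1,40,param1=80,param2=14,minRadius=27,maxRadius=37)
    if C is None: print("none");return
    for u,v,r in C[0][:n]:
        p=((u+.5)/4-.5+x0,(v+.5)/4-.5+y0);print(np.array(p),r/4,"board",Rb.T@(at(s,p,zz)[:2]-O),"colour",im[int(p[1]+.5),int(p[0]+.5)])
    cv2.imwrite("pics/last.png",im)
E
python3 -c "
from h import *
hough()"
```

```text
[263.   211.75] 9.1 board [-76.85  -53.557] colour [50 63 70]
```

```bash
python3 -c "
from h import *
s=cam('side');w=Rb@np.array([-25.8,51.4])+O;print(proj(s,[w[0],w[1],54]))
im=cv2.imread('pics/last.png')[176:206,252:300].astype(int)
for i,row in enumerate(im): print(176+i,''.join('@' if p[2]-p[0]>45 else 'o' if p[2]-p[0]>14 and p[2]<120 else '#' if p.max()<60 else ':' if p.max()<110 else '.' for p in row))"
```

```text
[280.075 190.451]
176 .@oooooo::::::::::::::::::::::::::oooooooooooooo
177 .ooooooo::::::::::::::::::::::::::oooooooooooooo
178 .ooooooo::::::::::::::::::::::::::oooooooooooooo
179 .ooooooo:::::::::::::::::::::::::ooooooooooooooo
180 .ooooooo:::::::::::::::::::::::::ooooooooooooooo
181 .oooooooo:ooo::::::::::ooooooooooooooooooo@@@@@@
182 .oooooooooooooo:::::::ooooooooooo.oooooooo@@@@@@
183 .ooooo...oooooo:::::::ooooooooooooooooooo..@@@@.
184 ..ooo.....ooooo:::::::oooooooooooooo............
185 ...........oooo::::::::oooooooooooo.............
186 ...........o@ooo::::::::oooooooooo:.............
187 ...........o@@oo::::::::oooooooooo:.............
188 ...........o@@oo:::::::oooooooooooo:............
189 ...........o@@ooooooooooooooooooooo:............
190 ...........oo@@oooooooooooooooooooo:............
191 ...........oo@@@ooooooooooooooooooo:............
192 ...........oo@@@@@oooooooooooooooo::............
193 ...........oo@@@@@oooooooooooooooo:.............
194 ............o@@@@@@oooooooooooooo::.............
195 ............o@@@@@@ooooooooooooo:::.............
196 ............oo@@@@@oooo::oooooo::::.............
197 ............ooo@oooooo::::::::::::::............
198 ............oooo@@oooo::::::::::::::::..........
199 ............ooooo@oooo:::::::::::::::::.........
200 ............oooooooooo::::::::::::::::::........
201 .............ooo@ooooo:::::::::::::::::::.......
202 .............ooooooooo::::::::::::::::::::......
203 .............oooo@@@oo::::::::::::::::::::......
204 .........ooooooooooooo::::::::::::::::::::::::::
205 .......ooooooooooooooo::::::::::::::::::::::::::
```

```bash
python3 -c "
from h import *
for f,x0 in(('side0',252),('last',267)):
  im=cv2.imread('pics/%s.png'%f)[180:202,x0:x0+26].astype(int)
  print(f,x0)
  for i,row in enumerate(im): print(180+i,' '.join('%3d'%(p.sum()//3) for p in row))
"
```

```text
side0 252
180 113  86  71  71  71  72  72  74  75  76  74  73  76  75  75  76  74  74  75  77  76  76  74  74  75  75
181 114  85  72  73  71  73  78  85  87  88  84  83  85  88  89  89  87  82  86  88  88  89  88  88  88  88
182 114  87  73  72  74  77  89 101 104 104  97  93  97 101 103 104 102  99 101 106 107 105 107 106 106 106
183 115  92  81  80  83  89 100 106 107 105  99  95  96 100 103 107 111 113 115 117 118 118 117 116 117 117
184 124 110 105 105 104 105 107 105 103 101  95  88  85  87  90  99 113 123 128 128 128 128 129 128 128 128
185 137 132 131 131 127 119 108 101 101 102  93  83  76  75  76  84 102 121 132 137 139 140 139 139 138 138
186 142 140 140 139 130 115 100  94  95  94  88  78  72  69  67  70  82 105 126 137 143 143 142 143 144 143
187 144 143 142 136 120 100  87  84  84  82  76  73  68  64  61  59  62  80 108 132 142 143 144 143 143 144
188 145 146 141 129 106  86  77  76  75  72  69  67  64  61  59  56  54  62  91 123 139 144 144 143 144 144
189 147 144 140 122  96  75  69  69  68  65  65  64  63  61  56  55  52  55  79 114 136 143 143 144 144 144
190 147 14
[... 2970 characters left out ...]
  53  51  51  50  54  70 101 128 139 142 143 144 144
196  52  53  50  46  45  50  61  68  65  56  53  51  52  53  53  52  56  63  77  99 119 131 138 141 143 144
197  44  44  45  45  44  50  65  77  78  71  61  60  59  58  60  62  69  76  83  91 102 112 124 132 138 142
198  44  42  42  44  45  51  64  81  84  83  78  75  72  71  74  77  81  84  86  86  91  95 103 113 128 138
199  44  44  43  44  46  50  66  80  86  88  85  83  84  83  83  85  86  86  87  88  88  89  90  97 110 126
200  45  45  43  44  46  50  65  80  87  88  86  86  88  87  86  87  86  87  87  87  88  87  88  90  97 110
201  46  44  45  44  45  50  65  80  87  88  87  89  87  87  87  88  88  86  88  87  87  88  87  88  89  96
```

The ball has moved exactly as predicted, with no drift. Continuing to the pocket.

Emit:
jog_arm([
  [-0.003, 0, 0, 0, 0, 0, 0.02],
  [-0.004, 0, 0, 0, 0, 0, 0.02],
  [-0.005, 0, 0, 0, 0, 0, 0.02],
  [-0.005, 0, 0, 0, 0, 0, 0.02],
  [-0.005, 0, 0, 0, 0, 0, 0.02],
  [-0.005, 0, 0, 0, 0, 0, 0.02],
  [-0.005, 0, 0, 0, 0, 0, 0.02],
  [-0.005, 0, 0, 0, 0, 0, 0.02],
  [-0.005, 0, 0, 0, 0, 0, 0.02],
  [-0.005, 0, 0, 0, 0, 0, 0.02],
  [-0.005, 0, 0, 0, 0, 0, 0.02],
  [-0.005, 0, 0, 0, 0, 0, 0.02],
  [-0.005, 0, 0, 0, 0, 0, 0.02],
  [-0.004, 0, 0, 0, 0, 0, 0.02],
  [-0.003, 0, 0, 0, 0, 0, 0.02],
  [-0.003, 0, 0, 0, 0, 0, 0.02],
  [-0.003, 0, 0, 0, 0, 0, 0.02],
  [-0.003, 0, 0, 0, 0, 0, 0.02],
  [-0.002, 0, 0, 0, 0, 0, 0.02],
  [0, 0, 0, 0, 0, 0, 0.02],
])

```text
time_s: 18.55
ee_pos: [626.0, 90.9, 75.9]
ee_rot: [0.0, 0.023, 1.0, 0.0]
force: [0.1, 0.7, -1.2]
finger_gap: 0.389
gripper_force: 30.0
```

```bash
cat >> h.py <<'E'
def dump(p,z,n=13,f="last"):
    s=cam("side");w=Rb@np.array(p)+O;u=proj(s,[w[0],w[1],z]);print("expect",u)
    im=camera("side");cv2.imwrite(f"pics/{f}.png",im);x,y=int(u[0])-n,int(u[1])-n+1
    print("x0",x)
    for i in range(y,y+2*n): print(i,' '.join('%3d'%(q.astype(int).sum()//3) for q in im[i,x:x+2*n]))
E
python3 -c "
from h import *
st();dump((70.5,59.4),46)"
```

```text
board xy [23.119 56.088] z 75.92784432673788 xhead 3.2351829185333383 tilt [-0.  0.] [ 0.15   0.724 -1.21 ] 18.55 [ 0.383  0.77  -0.819  1.696  0.661  0.975  0.841]
expect [311.556 190.842]
x0 298
178  89  91  90  91  90  90  90  90  91  90  90  90  86  85  88  88  84  76  71  68  68  69  83 106 128 142
179  89  89  90  89  88  88  88  86  85  85  84  84  83  82  84  85  79  74  73  71  71  73  82 101 120 137
180  88  90  88  85  82  80  78  77  74  74  74  73  75  77  79  81  79  76  77  74  74  75  83  94 110 123
181  88  89  89  85  75  71  67  64  61  60  60  62  67  74  82  88  88  88  88  87  89  86  86  93 103 108
182  88  88  88  83  70  60  56  55  54  52  53  54  59  72  89  99 104 106 106 106 105 103  95  96 103 105
183  89  89  88  81  65  55  53  53  53  53  53  54  54  63  79  98 113 117 118 119 118 116 110 106 110 109
184  88  88  87  82  66  53  54  54  55  56  53  55  55  57  66  91 113 126 131 132 131 130 128 126 126 120
185  84  83  82  77  63  55  53  56  57  57  57  56  56  55  59  78 109 131 138 139 139 138 139 138 137 129
186  75  76  71  65  58  56  57  57  58
[... 1204 characters left out ...]
  98  98  96  94  88  90 104 121 130 137 141 142 143
198  43  52  66  81  87  88  86  87  86  86  88  93 102 107 106 103  98  90  89  93 102 112 128 138 142 143
199  46  54  69  83  87  88  88  88  88  87  88  91  96  98  98  96  93  89  88  89  90  97 114 132 140 143
200  46  55  71  84  87  87  88  88  88  88  87  87  89  89  88  88  88  87  87  88  88  89 104 122 135 140
201  46  56  73  83  87  88  89  88  87  87  86  87  87  87  87  88  86  87  87  87  87  88  93 108 121 127
202  47  56  73  83  86  87  88  88  86  87  88  86  87  86  87  87  87  87  87  86  88  88  88  93 101 103
203  51  59  72  82  86  88  86  87  87  87  88  86  86  86  88  87  86  87  87  87  87  87  87  88  89  89
```

Emit:
jog_arm([
  [-0.002, 0, 0, 0, 0, 0, 0.02],
  [-0.002, 0, 0, 0, 0, 0, 0.02],
  [-0.002, 0, 0, 0, 0, 0, 0.02],
  [-0.002, 0, 0, 0, 0, 0, 0.02],
  [-0.002, 0, 0, 0, 0, 0, 0.02],
  [0, 0, 0, 0, 0, 0, 0.02],
  [0, 0, 0, 0, 0, 0, 0.02],
  [0, 0, 0, 0, 0, 0, 0.02],
])

```text
time_s: 19.6
ee_pos: [635.8, 90.5, 75.9]
ee_rot: [-0.0, 0.023, 1.0, -0.0]
force: [-0.3, -0.0, -1.2]
finger_gap: 0.382
gripper_force: 30.0
```

```bash
python3 -c "
from h import *
st();dump((70.5,59.4),46)"
```

```text
board xy [32.839 57.004] z 75.93956444031627 xhead 3.2353916306309625 tilt [ 0. -0.] [-0.252 -0.032 -1.159] 19.6 [ 0.377  0.783 -0.815  1.67   0.663  0.987  0.85 ]
expect [311.556 190.842]
x0 298
178  89  91  91  90  91  90  90  91  90  90  89  89  90  91  88  88  86  85  85  84  77  74  85 106 128 144
179  90  89  90  89  90  91  90  89  87  87  87  86  85  87  85  84  82  82  82  79  75  73  83 100 120 136
180  86  89  89  88  90  91  87  85  84  83  82  81  80  80  81  80  80  80  79  77  77  75  82  95 111 122
181  84  88  90  88  88  88  90  89  90  88  89  89  87  87  88  88  87  88  88  88  88  87  85  93 104 109
182  89  88  89  89  90  90  92  97 102 104 100  99  97  96  96  97  99 102 105 107 106 102  95  94 102 104
183  90  89  88  89  89  88  94 102 109 105  97  91  87  86  85  89  93 102 109 115 117 116 110 107 111 108
184  91  89  88  87  87  89  94 102 103  93  81  71  66  65  65  67  72  84 100 117 127 129 128 126 125 119
185  82  83  82  83  85  88  92  93  84  70  63  58  55  56  57  56  58  65  80 106 128 137 139 140 138 130
186  69  70  70  76  88  95  92  81  66 
[... 1203 characters left out ...]
  54  55  57  62  67  76  82  87  87  89  96 110 127
198  45  45  44  45  48  64  80  86  85  79  73  70  66  66  66  69  75  81  85  87  87  88  88  89  97 113
199  43  44  43  45  50  67  81  87  86  87  83  81  81  80  80  82  84  86  87  86  86  87  88  87  92 108
200  43  43  44  46  51  66  82  87  88  87  87  87  87  86  87  86  87  88  88  87  87  88  88  87  90 105
201  45  45  44  45  51  68  81  87  87  87  87  86  88  88  86  88  88  86  87  87  87  87  87  87  88 101
202  45  46  45  46  53  66  82  87  86  87  87  88  86  86  86  87  86  87  88  88  87  87  86  86  88  93
203  52  51  51  52  57  69  81  87  87  87  86  86  87  87  87  85  87  87  87  87  87  88  87  86  87  88
```

The left ball is seated: it matches the pocket prediction within 0.3 px and has a gap to the block. Next is the right ball.

Emit:
jog_arm([
  [0.007, 0, 0, 0, 0, 0, 0.02],
  [0.008, 0, -0.01, 0, 0, 0, 0.02],
  [0, 0, -0.032, 0, 0, 0, 0.02],
  [0, 0, -0.032, 0, 0, 0, 0.02],
  [0, 0, 0, 0, 0, 0.12, 0.02],
  [0.0266, -0.0229, 0, 0, 0, 0, 0.02],
  [0.0266, -0.0229, 0, 0, 0, 0, 0.02],
  [0.0266, -0.0229, 0, 0, 0, 0, 0.02],
  [0.0266, -0.0229, 0, 0, 0, 0, 0.02],
  [0.0266, -0.0229, 0, 0, 0, 0, 0.02],
  [0, 0, 0, 0, 0, 0, 0.02],
  [0, 0, 0.03, 0, 0, 0, 0.02],
  [0, 0, 0.02, 0, 0, 0, 0.02],
  [0, 0, 0.01, 0, 0, 0, 0.02],
  [0, 0, 0, 0, 0, 0, 0.02],
  [0, 0, 0, 0, 0, 0, 0.02],
])

```text
time_s: 21.65
ee_pos: [471.5, 0.6, 90.7]
ee_rot: [0.001, 0.083, 0.997, 0.0]
force: [-0.2, 0.9, -1.2]
finger_gap: 0.387
gripper_force: 30.0
```

```bash
python3 -c "
from h import *
st()"
```

```text
board xy [-117.244  -54.87 ] z 90.68030752698304 xhead 3.1157461667099136 tilt [-0.001  0.   ] [-0.159  0.86  -1.156] 21.65 [ 0.676  0.51  -0.888  2.087  0.559  0.796  0.849]
```

Emit:
jog_arm([
  [0, 0, 0.007, 0, 0, 0, 0.02],
  [0, 0, 0.0065, 0, 0, 0, 0.02],
  [0, 0, 0, 0, 0, 0, 0.02],
  [-0.002, 0, 0, 0, 0, 0, 0.02],
  [-0.003, 0, 0, 0, 0, 0, 0.02],
  [-0.003, 0, 0, 0, 0, 0, 0.02],
  [-0.003, 0, 0, 0, 0, 0, 0.02],
  [-0.003, 0, 0, 0, 0, 0, 0.02],
  [-0.003, 0, 0, 0, 0, 0, 0.02],
  [-0.004, 0, 0, 0, 0, 0, 0.02],
  [-0.004, 0, 0, 0, 0, 0, 0.02],
  [-0.005, 0, 0, 0, 0, 0, 0.02],
  [-0.005, 0, 0, 0, 0, 0, 0.02],
  [-0.005, 0, 0, 0, 0, 0, 0.02],
  [-0.005, 0, 0, 0, 0, 0, 0.02],
  [-0.005, 0, 0, 0, 0, 0, 0.02],
  [-0.005, 0, 0, 0, 0, 0, 0.02],
  [-0.005, 0, 0, 0, 0, 0, 0.02],
])

```text
time_s: 23.9
ee_pos: [530.3, -9.8, 76.4]
ee_rot: [0.0, 0.083, 0.997, -0.0]
force: [-0.1, -0.6, -1.2]
finger_gap: 0.392
gripper_force: 30.0
```

```bash
python3 -c "
from h import *
st();T=tool();p=Rb.T@(T[:2,3]-O)+30.7*np.array([1,-.026]);print(p);dump(p,54)"
```

```text
board xy [-57.658 -56.967] z 76.4359800985659 xhead 3.1152910397386755 tilt [-0. -0.] [-0.139 -0.649 -1.189] 23.9 [ 0.618  0.616 -0.83   1.955  0.61   0.84   0.857]
[-26.958 -57.765]
expect [280.759 212.49 ]
x0 267
200  91  92  91  91  91  92  91  91  92  90  85  73  66  72  86 101 121 137 143 144 143 144 144 145 144 145
201  90  91  91  91  91  91  91  91  91  89  81  69  61  69  85 100 121 137 143 143 144 145 144 145 145 145
202  92  90  91  91  92  92  91  90  90  90  86  77  71  76  88 100 121 138 142 144 144 145 145 145 144 143
203  92  91  90  91  91  90  92  92  91  89  88  83  80  83  90  99 118 135 142 144 143 144 145 143 144 144
204  91  91  90  91  90  91  94  92  87  84  83  80  79  81  85  90 103 121 135 140 143 144 144 143 143 143
205  90  90  90  90  91  93  94  88  77  72  71  70  70  73  71  73  78  95 114 131 140 142 144 143 144 143
206  89  90  89  89  89  89  84  73  63  58  58  59  59  63  60  59  58  66  87 110 131 140 143 144 144 143
207  88  88  89  89  88  82  70  57  54  53  55  56  57  57  55  54  53  54  64  88 118 136 142 144 144 143
208  86  86  86  87  
[... 1222 characters left out ...]
  54  57  57  63  71  79  86  95 104 115 129 139 143
220  45  43  46  52  66  81  89  88  84  81  74  69  67  66  68  72  77  82  86  88  88  91  97 111 127 139
221  43  45  46  51  67  82  90  89  89  87  85  82  82  81  82  82  86  87  88  88  88  89  90  96 111 125
222  45  45  45  52  67  83  89  90  91  89  87  88  88  87  86  88  86  89  89  88  87  88  89  90  96 105
223  41  46  46  52  68  84  88  89  89  89  89  89  89  89  89  89  88  89  89  88  88  88  89  87  91  94
224  45  45  45  54  70  84  89  88  88  90  89  90  88  88  89  88  88  88  89  89  90  89  87  89  90  90
225  46  46  46  55  69  82  89  89  89  89  89  87  88  88  88  89  88  90  89  87  89  88  89  90  89  89
```

Emit:
jog_arm([
  [-0.003, 0, 0, 0, 0, 0, 0.02],
  [-0.005, 0, 0, 0, 0, 0, 0.02],
  [-0.006, 0, 0, 0, 0, 0, 0.02],
  [-0.006, 0, 0, 0, 0, 0, 0.02],
  [-0.006, 0, 0, 0, 0, 0, 0.02],
  [-0.006, 0, 0, 0, 0, 0, 0.02],
  [-0.006, 0, 0, 0, 0, 0, 0.02],
  [-0.006, 0, 0, 0, 0, 0, 0.02],
  [-0.006, 0, 0, 0, 0, 0, 0.02],
  [-0.006, 0, 0, 0, 0, 0, 0.02],
  [-0.006, 0, 0, 0, 0, 0, 0.02],
  [-0.005, 0, 0, 0, 0, 0, 0.02],
  [-0.004, 0, 0, 0, 0, 0, 0.02],
  [-0.003, 0, 0, 0, 0, 0, 0.02],
  [-0.003, 0, 0, 0, 0, 0, 0.02],
  [-0.003, 0, 0, 0, 0, 0, 0.02],
  [-0.002, 0, 0, 0, 0, 0, 0.02],
  [-0.002, 0, 0, 0, 0, 0, 0.02],
  [-0.002, 0, 0, 0, 0, 0, 0.02],
  [-0.002, 0, 0, 0, 0, 0, 0.02],
])

```text
time_s: 26.45
ee_pos: [616.8, -24.3, 76.4]
ee_rot: [-0.0, 0.083, 0.997, -0.0]
force: [-0.3, -0.2, -1.5]
finger_gap: 0.388
gripper_force: 30.0
```

Emit:
jog_arm([
  [-0.002, 0, 0, 0, 0, 0, 0.02],
  [0, 0, 0, 0, 0, 0, 0.02],
  [0, 0, 0, 0, 0, 0, 0.02],
  [0, 0, 0, 0, 0, 0, 0.02],
])

```text
time_s: 26.95
ee_pos: [618.6, -24.6, 76.4]
ee_rot: [-0.0, 0.083, 0.997, 0.0]
force: [0.3, 0.1, -1.6]
finger_gap: 0.391
gripper_force: 30.0
```

```bash
python3 -c "
from h import *
st();dump((70.2,-60.2),46)"
```

```text
board xy [ 31.898 -59.28 ] z 76.42509088245049 xhead 3.115362496039446 tilt [0. 0.] [ 0.299  0.068 -1.584] 26.95 [ 0.559  0.737 -0.792  1.732  0.631  0.946  0.917]
expect [315.22  214.934]
x0 302
202  91  91  91  90  91  91  91  91  92  91  89  86  77  67  74  84  87  87  86  87  89 101 122 135 132 116
203  90  90  90  91  91  91  91  91  92  92  92  91  86  82  86  89  90  91  90  91  99 112 129 136 136 119
204  90  90  91  91  93  96  97  99  98  97  97  97  96  95  96  98 100 105 107 109 115 129 137 140 138 124
205  90  90  91  93  98 109 115 114 114 113 111 108 106 106 109 112 118 126 130 130 134 139 142 142 139 130
206  90  91  90  94 107 125 132 132 128 124 115 107 103 104 106 111 119 130 137 140 141 142 142 144 141 133
207  88  90  90  96 113 132 136 132 121 107  94  83  78  78  79  86  96 112 128 138 141 142 143 143 142 134
208  88  89  89  96 113 131 130 115  93  77  65  58  57  57  55  58  67  84 105 125 137 141 142 144 143 137
209  82  82  85  94 113 125 114  89  65  54  53  53  54  54  53  54  55  62  80 105 126 138 142 144 143 139
210  66  70  83  99 114 115  94  66  53 
[... 1203 characters left out ...]
  52  52  52  53  56  66  78  85  87  89  96 109 127
222  47  53  67  81  87  88  85  80  73  65  62  57  58  56  58  59  65  68  77  83  87  86  87  89  97 114
223  47  52  67  82  86  88  87  87  84  79  76  74  70  70  70  74  79  82  84  86  88  86  87  87  90 104
224  45  53  67  81  87  88  90  89  88  87  85  84  83  82  83  84  86  86  87  87  87  88  89  88  88  95
225  45  55  71  82  87  87  89  88  88  88  88  88  87  87  88  87  87  87  87  87  85  86  87  86  88  91
226  46  56  71  83  87  88  88  89  87  88  89  87  88  87  88  88  88  88  86  88  87  88  87  88  87  88
227  45  55  69  82  86  87  88  87  88  88  87  88  88  87  88  88  88  86  87  86  87  87  88  87  87  87
```

The right ball is seated too. Returning the block.

Emit:
jog_arm([
  [0.006, 0, 0, 0, 0, 0, 0.02],
  [0.006, 0, -0.01, 0, 0, 0, 0.02],
  [0, 0, -0.05, 0, 0, 0, 0.02],
  [0, 0, -0.05, 0, 0, 0, 0.02],
  [0, 0, 0, 0, 0, 0.1756, 0.02],
  [0, 0, 0, 0, 0, 0.1756, 0.02],
  [0, 0, 0, 0, 0, 0.1756, 0.02],
  [0, 0, 0, 0, 0, 0.1756, 0.02],
  [0, 0, 0, 0, 0, 0.1756, 0.02],
  [0, 0, 0, 0, 0, 0.1756, 0.02],
  [0, 0, 0, 0, 0, 0.1756, 0.02],
  [0, 0, 0, 0, 0, 0.1756, 0.02],
  [-0.0465, -0.0167, 0, 0, 0, 0, 0.02],
  [-0.0465, -0.0167, 0, 0, 0, 0, 0.02],
  [-0.0465, -0.0167, 0, 0, 0, 0, 0.02],
  [-0.0465, -0.0167, 0, 0, 0, 0, 0.02],
  [-0.0465, -0.0167, 0, 0, 0, 0, 0.02],
  [-0.0465, -0.0167, 0, 0, 0, 0, 0.02],
  [0, 0, 0, 0, 0, 0, 0.02],
  [0, 0, 0, 0, 0, 0, 0.02],
])

```text
time_s: 29.5
ee_pos: [506.6, -300.7, 186.9]
ee_rot: [0.0, 0.707, 0.707, 0.0]
force: [0.2, 0.3, -1.3]
finger_gap: 0.387
gripper_force: 30.0
```

```bash
python3 -c "
from h import *
print(tool());cv2.imwrite('pics/s7.png',camera('side'));cv2.imwrite('pics/t7.png',camera('top'))"
```

```text
[[   0.       1.       0.001  506.649]
 [   1.      -0.       0.001 -300.715]
 [   0.001    0.001   -1.     186.923]
 [   0.       0.       0.       1.   ]]
```

Right on target. Lower to about 52 mm first and check.

Emit:
jog_arm([
  [0, 0, 0.05, 0, 0, 0, 0.02],
  [0, 0, 0.05, 0, 0, 0, 0.02],
  [0, 0, 0.025, 0, 0, 0, 0.02],
  [0, 0, 0.007, 0, 0, 0, 0.02],
  [0, 0, 0, 0, 0, 0, 0.02],
  [0, 0, 0, 0, 0, 0, 0.02],
])

```text
time_s: 30.35
ee_pos: [508.0, -301.8, 56.0]
ee_rot: [0.001, 0.707, 0.707, 0.0]
force: [0.0, 0.2, -0.5]
finger_gap: 0.388
gripper_force: 30.0
```

Emit:
jog_arm([
  [0, 0, 0.003, 0, 0, 0, 0.02],
  [0, 0, 0.0015, 0, 0, 0, 0.02],
  [0, 0, 0, 0, 0, 0, 0.02],
  [0, 0, 0, 0, 0, 0, 0.02],
  [0, 0, 0, 0, 0, 0, 0.02],
])

```text
time_s: 30.98
ee_pos: [506.6, -301.6, 50.0]
ee_rot: [0.0, 0.707, 0.707, 0.0]
force: [0.7, 0.3, -0.9]
finger_gap: 0.389
gripper_force: 30.0
```

Emit:
jog_arm([
  [0, 0, 0, 0, 0, 0, 0.04],
  [0, 0, 0, 0, 0, 0, 0.05],
  [0, 0, 0, 0, 0, 0, 0.07],
  [0, 0, 0, 0, 0, 0, 0.09],
  [0, 0, 0, 0, 0, 0, 0.09],
  [0, 0, 0, 0, 0, 0, 0.09],
  [0, 0, -0.02, 0, 0, 0, 0.09],
  [0, 0, -0.05, 0, 0, 0, 0.09],
  [0, 0, -0.05, 0, 0, 0, 0.09],
  [0, 0, -0.05, 0, 0, 0, 0.09],
  [0, 0, 0, 0, 0, 0, 0.09],
  [0, 0, 0, 0, 0, 0, 0.09],
])

```text
time_s: 32.48
ee_pos: [506.4, -301.6, 220.7]
ee_rot: [0.0, 0.707, 0.707, -0.0]
force: [0.2, -0.6, 0.3]
finger_gap: 0.981
gripper_force: 0.0
```

```bash
python3 -c "
from h import *
t=camera('top');w=camera('wrist');s=camera('side')
for n,i in(('t9',t),('w9',w),('s9',s)):cv2.imwrite(f'pics/{n}.png',i)
a=cv2.resize(t[130:265,145:305],(480,405),interpolation=2)
b=cv2.resize(w[140:240,190:350],(320,200),interpolation=2)
c=cv2.resize(s[165:245,235:345],(320,205),interpolation=2)
cv2.imwrite('pics/c9.png',np.hstack([a,np.vstack([b,c])]))"
```

```text
(no output)
```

View pics/c9.png

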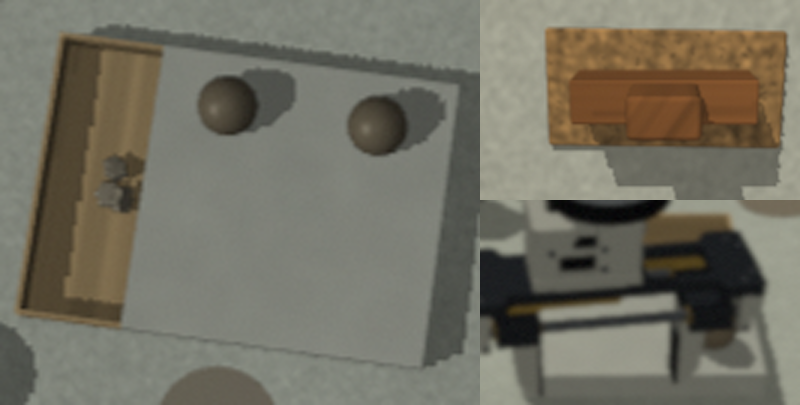

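Both balls sit in the pockets at crop (228,105) and (377,125). The chips lie together in the trough around (118,180), the board is bare, and the block stands upright mid-pad. Handing in.

```bash
python3 -c "
from cell import job_done
print(job_done())"
```

```text
the job is handed in; nothing more can be done
None
```

I handed the job in at about 33 s of the 72 s allowed: the chips are swept into the trough (two show clearly, and I take the third to be the one overlapping them), a ball sits in each pocket, and the scraper stands upright mid-pad; the hand-in gave no verdict.

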